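# Check a flask cradle's spring travel against a square

## Task

Check the spring travel of the flask cradle: first stand the steel square on the bench with the flat back of its upright flush against the left-hand long side of the cradle's wooden block (left as seen from the robot), its whole width on that side, and let go of it. Then set the round flask upright in the sprung ring, push it down until the ring is at its bottom stop, and finish still holding it down there, for the height to be read off the square. Leave the square in place and the other things on the bench alone.

Things in the scene. Friction and masses are not known exactly. Their poses are not given: they have to be found in the camera images.
- cradle: flask cradle, fixed to the bench: a wooden block 120 (its x) by 100 (its y) by 55 mm high, with a steel ring on springs above it. Two steel guide posts stand at x = +48 and -48 mm, y = 0, tops 110 mm above the bench. Origin at the centre of the block's underside, z up. Its left-hand long side, where the square goes, is the plane y = +50 mm, facing +y
- ring_seat (a point): centre of the steel ring's upper rim; moves with the ring, axes as the cradle's. The ring is 10 mm thick, 74 mm outside and 56 mm inside diameter, with a lug to each guide post. Rim 87 mm above the bench when up, 69 mm at the bottom stop. Seated in it, the flask's underside is about 9 mm below this point
- ring (a joint): how far the ring is pressed down, m: 0 up, 0.018 at the bottom stop. The springs take about 6 N to start moving and 15 N at the stop (the flask's weight included) and push the ring straight back up when let go
- flask: round amber flask with a flat foot and cork stopper, standing on the bench, about 0.26 kg: bulb 72 mm diameter, centre 32 mm and top 68 mm above the underside; straight neck 26 mm diameter from 68 to 115 mm; lip 32 mm diameter from 115 to 120 mm; stopper 25 mm diameter up to 130 mm. Origin at the centre of the underside, z up
- square: steel L-shaped square standing on its foot, 0.45 kg, 36 mm wide along its x. Upright 8 mm thick (y 0 to 8 mm) and 115 mm tall; foot 12 mm high reaching from the upright to y = +70 mm. Origin on the bench, at the middle of the bottom edge of the upright's flat back face, which is the plane y = 0 facing -y; z up
- square_face (a point): middle of the width of the square's flat back face, 20 mm above its underside; axes as the square's
- bottle: bystander: white plastic bottle, 54 mm diameter, 120 mm tall; origin at the centre of its underside
- tin: bystander: short tin, 68 mm diameter, 65 mm tall; origin at the centre of its underside
- knife: bystander: finished knife, 230 mm long, lying on a thin blue sheet at the far side of the bench; origin at its guard
There are look-alikes about, which are no part of the job. Of the things that look like the square, the smallest one is meant.

How it is judged:
By the outcome, as a careful person would: the job done as asked, in the order asked, and still so for the second after the job is handed in, while the arm keeps its last pose, push and grip.
It also fails if it takes over 64 s, if anything falls off the work surface, if the arm or the gripper's body presses on something with over 40 N, if the wrist force passes 120 N, or if a joint passes its speed limit or range.

## Robot

A 6-joint arm with a two-finger parallel gripper is mounted at the origin on the work surface. World frame = base frame: x ahead of the robot, y to its left, z up, the work surface at z = 0. Lengths are in mm, angles in rad, forces in N, time in s.
With the tool pointing down it reaches from about 300 to 775 mm from the base axis. Payload 14.6 kg.
Tool frame: the origin (TCP) lies midway between the tips of the shut fingers; the grasp point (between the pads) lies bot.grip_depth behind it (bot.grip_depth is the distance from the TCP to the grasp point, in mm); z points along the fingers, y is the line along which they close (so a half turn about z gives the same grasp; the last joint's range is limited). The gripper opens to 94 mm and grips with 3 to 60 N. Pads are 16 mm wide; open, the fingers measure 119 mm over their backs; the gripper's body (75 mm by 177 mm) begins 78 mm behind the grasp point.
Start: joints at [-1.412, 0.3, 1.521, -0, 1.321, -0.067], TCP at [123.131, -536.03, 205.446] pointing down, gripper open.
Joint ranges: [-3.03, 3.03], [-0.79, 2.21], [0.23, 2.52], [-1.04, 4.18], [0, 3.07], [-2.55, 2.55]. Speed limits (rad/s): [2.22, 2.22, 2.57, 3.14, 3.14, 3.14].

## Interface

Orientations are given as a unit quaternion [x, y, z, w].
In Python, from plant import bot, camera, camera_params, job gives the robot as it stands.
- The arm moves only by the tool play_rows, never from a script. Its arguments are lists of equal length, an entry for each row: "delta_rot": the turn, a rotation vector about the tool's x, y, z in degrees, a list of three; "linear": the shift along the tool's x, y, z in m, a list of three; "grip": the opening, from 0 (shut) to 1 (fully open). A call has 1 to 20 rows; each row shifts and turns the commanded pose from where the row before left it, along the tool's axes as they then stand; what a row does not reach is not made up. A row lasts 1/8 s, in which the tool goes at most 62.5 mm and 10.7 degrees, less where a joint would pass 70% of its speed; a pose out of reach is approached as far as the arm can. A call with a gripper value outside its range is refused whole. The fingers move at their own pace and stop on an object; the grip force is fixed at half the most. Time passes only in rows, so rows that do not move let the fingers close. It gives the time, the measured TCP pose, the force, the opening and the grip force at its end, in the units of the state.
- bot.get_state(): the state, without advancing time (a new reading comes with each control period).
- camera(name): name is "scene" or "top" or "wrist"; returns the picture (480x640x3 uint8, red, green, blue); there is no depth.
- camera_params(name): a dict with "mtx" (3x3 intrinsics, pixels), "R" (3x3) and "t" (3): a world point X has camera coordinates R X + t. Camera axes: x right, y down, z forward; pixel columns grow to the right and rows downward; lengths in mm; the calibration is good to about 2 mm. A picture is of the moment at which its call begins: read the wrist's pose just before it. camera_params takes no time and is no camera call; for the wrist camera it gives the pose at the moment of the call.
- job.job_done(): hands the job in; it is judged then, once.
The state is a dict: "t": time; "q": joint angles; "joint_vel": joint speeds; "joint_efforts": joint torques, N m; "eef_pos": TCP position; "ee_rot": TCP orientation; "wrist_force": force on the tool from outside, world axes, zero at the start; "wrist_torque": the same for the moment, N m; "grip_width": finger opening in mm; "gripper_force": force on a finger pad.
Only numpy, scipy, OpenCV 4.12 (cv2) and the standard library are available. Lean on these libraries where they do the work, as an engineer would, in place of code of your own. Each camera call takes 0.05 s, during which the arm holds its last target. There are 200 camera calls.

## Working session

There is one attempt and no reset: what is moved stays moved. The work goes in short steps, Python scripts to look and compute and a tool call to move; the robot and the scene stay as the last step left them, time stands still between calls to the robot, and variables do not carry over. Pictures are saved under pics/ and viewed, at most 10 in all, crops included, and the job is handed in when it is done.

Besides the shell and the picture viewer there is one more tool, called after "Request:" as name(argument=value, ...) on one line, values as JSON. play_rows: Moves the arm, as the interface text tells. Its arguments: {"type":"object","properties":{"delta_rot":{"type":"array"},"linear":{"type":"array"},"grip":{"type":"array"}},"required":["delta_rot","linear","grip"]}

```bash
mkdir -p pics; ls; python3 - <<'E'
from plant import bot,camera,camera_params
import cv2
print(bot.get_state(),bot.grip_depth)
for n in ["scene","top"]:
    im=camera(n);cv2.imwrite(f"pics/{n}0.png",im[:,:,::-1]);p=camera_params(n);print(n,p)
E
```

```text
pics
{'t': 0.0, 'q': array([-1.41157471e+00,  3.00470130e-01,  1.52158801e+00, -1.50247817e-05,
        1.32069743e+00, -6.65830929e-02]), 'joint_vel': array([ 5.52201687e-04, -9.33969369e-04,  2.51390425e-03,  1.07419546e-03,
        1.04687324e-05,  1.44367642e-03]), 'joint_efforts': array([-2.52076876e-03, -5.31807375e+01, -3.52737951e+01,  7.07219448e-02,
        2.43869046e-02, -5.68083078e-05]), 'eef_pos': array([ 123.10003687, -535.774439  ,  204.88393272]), 'ee_rot': array([ 9.93632919e-01,  1.12664478e-01, -3.41928148e-05, -5.80496591e-04]), 'wrist_force': array([ 0.40925945, -0.09989966,  0.29753779]), 'wrist_torque': array([-0.05985941,  0.02747473,  0.00392174]), 'gripper_force': 0.0, 'grip_width': 93.953413417493} 18.8
scene {'mtx': array([[530.20202498,   0.        , 321.08212461],
       [  0.        , 530.20202498, 235.65466222],
       [  0.        ,   0.        ,   1.        ]]), 'R': array([[ 0.08602918,  0.99625256,  0.00893349],
       [ 0.81249157, -0.0649659 , -0.57934176],
       [-0.57659034,  0.05709868, -0.81503578]]), 't': array([ -88.33091224, -430.81960896, 1487.47836614])}
top {'mtx': array([[493.64595714,   0.        , 324.16547234],
       [  0.        , 493.64595714, 238.8210938 ],
       [  0.        ,   0.        ,   1.        ]]), 'R': array([[ 1.77243699e-02, -9.99842853e-01, -3.39340183e-04],
       [-9.94860142e-01, -1.76021973e-02, -9.97169024e-02],
       [ 9.96952591e-02,  2.10501528e-03, -9.95015791e-01]]), 't': array([  30.03244954,  577.82297022, 1064.48305524])}
```

View pics/scene0.png

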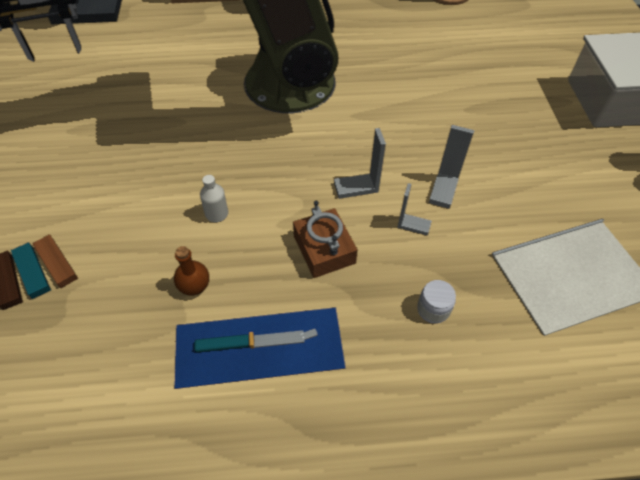

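View pics/top0.png

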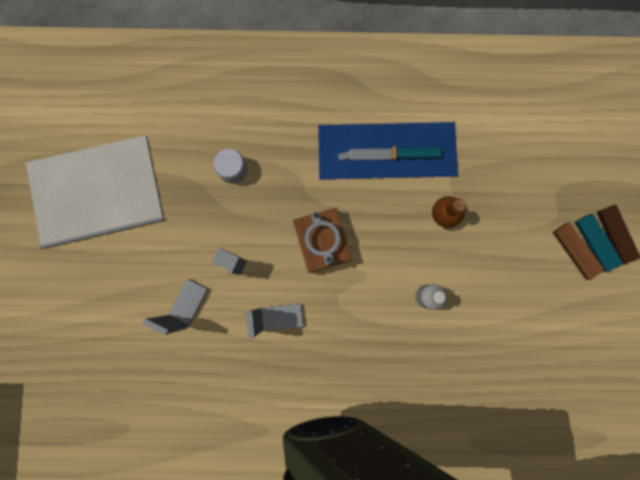

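Scene view: there are three square look-alikes, at (360,170), (452,165) and (413,212); in the top view they are at (275,320), (180,310) and (229,262). The smallest is scene (413,212) / top (229,262). The cradle is at scene (325,240) / top (323,240), and the flask at scene (190,272) / top (450,212). I'll confirm with one enlarged crop.

```bash
python3 - <<'E'
import cv2,numpy as np
s=cv2.imread("pics/scene0.png");t=cv2.imread("pics/top0.png")
def crop(im,x,y,w,h,k):
    o=cv2.resize(im[y:y+h,x:x+w],None,fx=k,fy=k,interpolation=cv2.INTER_CUBIC)
    for i in range(0,w,10):
        cv2.line(o,(i*k,0),(i*k,8 if (x+i)%50 else 20),(0,255,255),1)
        if (x+i)%20==0: cv2.putText(o,str(x+i),(i*k,30),0,.35,(0,255,255),1)
    for j in range(0,h,10):
        cv2.line(o,(0,j*k),(8,j*k),(0,255,255),1)
        if (y+j)%20==0: cv2.putText(o,str(y+j),(10,j*k+4),0,.35,(0,255,255),1)
    return o
a=crop(s,280,120,200,160,4)[:,:800]; 
a=crop(s,290,120,190,75*2,4)
b=crop(t,140,200,220,145,4)
c=np.zeros((600,800,3),np.uint8)
x=crop(s,290,170,150,110,5); y=crop(t,205,200,150,80,5)
c=np.zeros((600,800,3),np.uint8)
x=cv2.resize(crop(s,290,120,190,160,4),(0,0),fx=.5,fy=.5)
A=crop(s,290,175,150,105,3);B=crop(t,140,200,220,145,2)
A=crop(s,290,120,190,75,4)[:300]; 
# scene on top (4x), top view beneath (4x)
A=crop(s,285,180,200,75,4); A=crop(s,285,180,200,100,4)[:,:800]
B=crop(t,205,200,200,80,4)[:200*4]
c=np.vstack([A[:400,:640][:, :], ]) if 0 else None
o=np.vstack([crop(s,290,180,160,75,5)[:, :800][:300] if 0 else crop(s,290,175,150,110,5)[:, :750]])
cv2.imwrite("pics/c1.png",o)
cv2.imwrite("pics/c2.png",crop(t,205,205,150,110,5))
E
cat > h.py <<'E'
import numpy as np,cv2
from plant import bot,camera,camera_params
def P(p): return p["mtx"]@np.c_[p["R"],p["t"]]
def tri(pa,a,pb,b):
    X=cv2.triangulatePoints(P(pa),P(pb),np.float64(a).reshape(2,1),np.float64(b).reshape(2,1));return (X[:3]/X[3]).ravel()
def plane(p,uv,z):
    d=p["R"].T@np.linalg.inv(p["mtx"])@np.r_[uv,1.];c=-p["R"].T@p["t"];return c+d*(z-c[2])/d[2]
def proj(p,X):
    v=P(p)@np.r_[X,1.];return v[:2]/v[2]
E
```

```text
(no output)
```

View pics/c1.png

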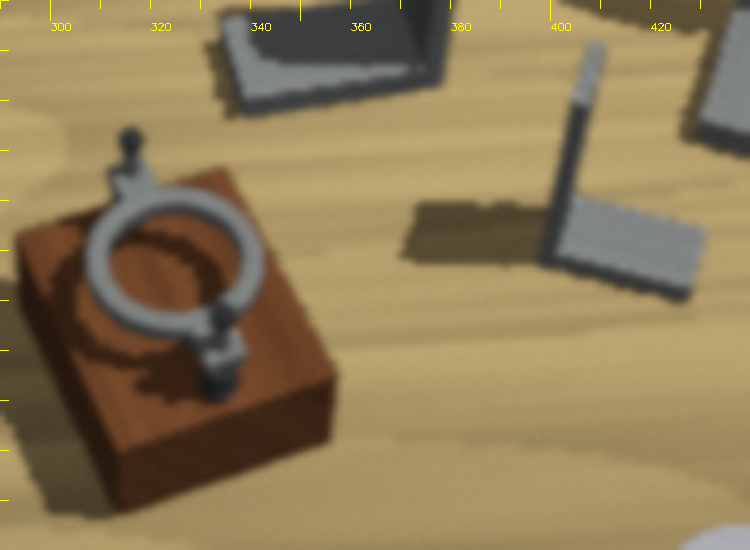

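View pics/c2.png

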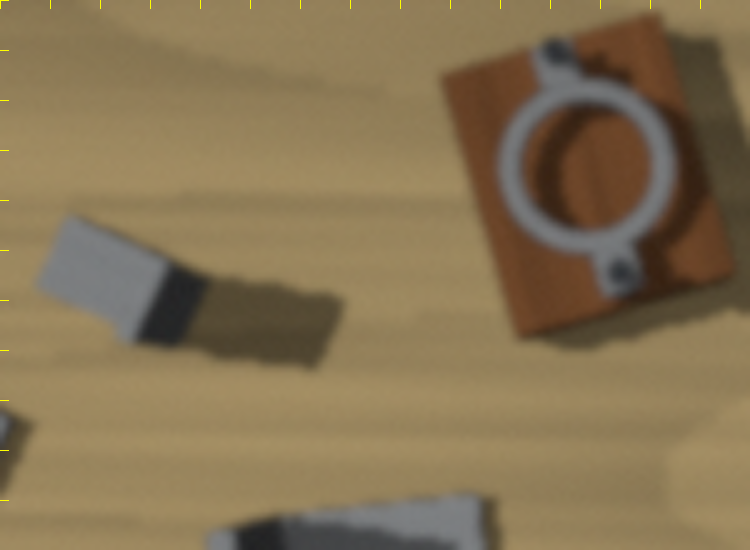

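The crop shows the smallest square with its upright at scene (405,205) / top (243,268). Its foot points to +y and its flat back faces the cradle. The other two squares are clearly bigger. Next I triangulate corners.

```bash
python3 - <<'E'
from h import *
np.set_printoptions(precision=1,suppress=True)
s=camera_params("scene");t=camera_params("top")
S=lambda x,y:(290+x/5-.4,175+y/5-.4);T=lambda x,y:(205+x/5-.4,205+y/5-.4)
D={"blk +y far(+x)":((337,372),(442,75)),"blk -y+x":((122,452),(660,13)),"blk +y-x":((227,168),(520,338)),"blk -y-x":((15,235),(735,275)),
"post+":((222,308),(556,47)),"post-":((130,133),(622,271)),
"sq bot +x":((548,262),(210,278)),"sq top +x":((572,104),(168,265)),"sq top -x":((588,42),(138,342)),"foot +x":((688,302),(70,215)),"foot top":((690,290),(70,215)),"foot -x":((706,228),(38,285)),
"ring":((176,260),(588,166))}
for k,(a,b) in D.items(): print(k,tri(s,S(*a),t,T(*b)))
print("flask bulb",tri(s,(191,278),t,(447,212)),"stopper top",tri(s,(183,252),t,(459,205)))
# flask detection by colour
for n,p,box in(("scene",s,(150,230,230,310)),("top",t,(425,190,480,240))):
    im=cv2.imread(f"pics/{n}0.png");x0,y0,x1,y1=box;c=cv2.cvtColor(im,cv2.COLOR_BGR2HSV)[y0:y1,x0:x1]
    m=((c[...,1]>170)&(c[...,0]<14)).astype(np.uint8);ys,xs=np.nonzero(m);print(n,xs.min()+x0,xs.max()+x0,ys.min()+y0,ys.max()+y0,len(xs))
    cv2.imwrite(f"pics/f_{n}.png",cv2.resize(im[y0:y1,x0:x1],None,fx=6,fy=6,interpolation=2))
a=cv2.imread("pics/f_scene.png");b=cv2.imread("pics/f_top.png")
a=cv2.resize(a,(400,400));o=np.zeros((400,800,3),np.uint8);o[:,:400]=a[:400,:400];b=b[:400,:330];o[:b.shape[0],400:400+b.shape[1]]=b
cv2.imwrite("pics/c3.png",o)
E
```

```text
blk +y far(+x) [614.8 108.8  59. ]
blk -y+x [644.3  16.4  55.7]
blk +y-x [502.1  73.9  55.6]
blk -y-x [530.7 -19.2  54.8]
post+ [619.3  58.9 116.4]
post- [528.   30.2 115.8]
sq bot +x [528.4 216.7   6.4]
sq top +x [527.2 214.5 115.9]
sq top -x [495.8 225.9 118. ]
foot +x [555.3 277.7   6.5]
foot top [554.7 276.6  14.9]
foot -x [523.1 289.6  17.1]
ring [573.5  45.2  87.6]
flask bulb [ 641.4 -231.8   33.2] stopper top [ 641.  -230.5  128.2]
scene 175 207 252 294 945
top 433 463 198 226 396
```

View pics/c3.png

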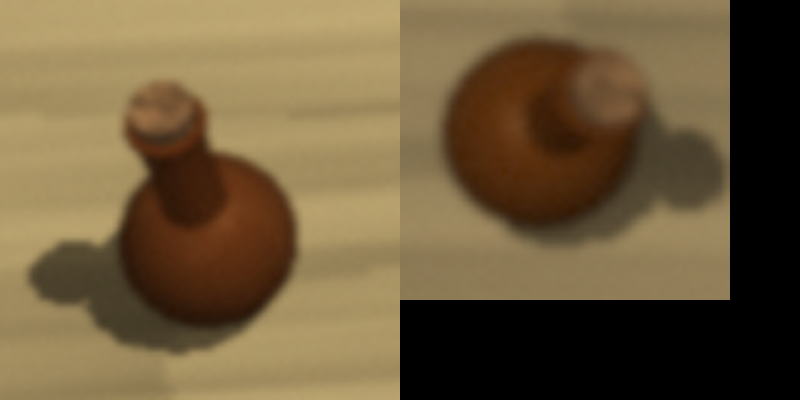

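Picture: the flask stands upright, with its bulb centre at scene (191.6,277.6) and top (448.6,211.8).

Measured positions and checks:
- **Cradle:** about (573,45), yaw 17.3°.
- **Square:** origin about (511,221), yaw about -22°.
- **Flask:** about (641,-233).
- **Heights:** all match the text.

I move to a place where the wrist camera can see both the square and the cradle.

Request:
play_rows(linear=[[0.0344,-0.0361,-0.0078],[0.0344,-0.0361,-0.0078],[0.0344,-0.0361,-0.0078],[0.0344,-0.0361,-0.0078],[0.0344,-0.0361,-0.0078],[0.0344,-0.0361,-0.0078],[0.0344,-0.0361,-0.0078],[0.0344,-0.0361,-0.0078],[0.0344,-0.0361,-0.0078],[0.0344,-0.0361,-0.0078],[0.0344,-0.0361,-0.0078],[0.0344,-0.0361,-0.0078],[0.0344,-0.0361,-0.0078],[0.0344,-0.0361,-0.0078],[0.0344,-0.0361,-0.0078],[0.0344,-0.0361,-0.0078],[0,0,0],[0,0,0]], delta_rot=[[0,0,0],[0,0,0],[0,0,0],[0,0,0],[0,0,0],[0,0,0],[0,0,0],[0,0,0],[0,0,0],[0,0,0],[0,0,0],[0,0,0],[0,0,0],[0,0,0],[0,0,0],[0,0,0],[0,0,0],[0,0,0]], grip=[1,1,1,1,1,1,1,1,1,1,1,1,1,1,1,1,1,1])

```text
t: 2.35
eef_pos: [529.9, 149.8, 329.7]
ee_rot: [0.994, 0.113, -0.001, 0.0]
wrist_force: [0.2, -0.9, -0.1]
grip_width: 94.0
gripper_force: 0.0
```

Request:
play_rows(linear=[[0,0,0],[0,0,0],[0,0,0],[0,0,0],[0,0,0],[0,0,0],[0,0,0]], delta_rot=[[0,0,-9],[0,0,-9],[0,0,-9],[0,0,-9],[0,0,-9],[0,0,-10],[0,0,0]], grip=[0.75,0.75,0.75,0.75,0.75,0.75,0.75])

```text
t: 3.22
eef_pos: [529.9, 149.1, 330.5]
ee_rot: [0.83, 0.558, 0.0, 0.0]
wrist_force: [0.6, 0.3, 0.1]
grip_width: 70.3
gripper_force: 0.0
```

```bash
python3 - <<'E'
from h import *
import pickle
np.set_printoptions(precision=4,suppress=True)
st=bot.get_state();p=camera_params("wrist");im=camera("wrist");cv2.imwrite("pics/w1.png",im[:,:,::-1]);pickle.dump(p,open("w1.pkl","wb"))
print(st["eef_pos"],st["ee_rot"],st["q"],p["R"],p["t"],-p["R"].T@p["t"])
E
```

```text
[529.9291 149.0888 330.4923] [0.83   0.5578 0.0001 0.0001] [ 0.2078  0.2404  1.3107 -0.0001  1.5902  0.5951] [[ 0.926  -0.3776 -0.0002]
 [-0.3621 -0.8881  0.2831]
 [-0.1071 -0.262  -0.9591]] [-433.6965  258.7161  607.6243] [560.3246 225.2434 509.4465]
```

View pics/w1.png

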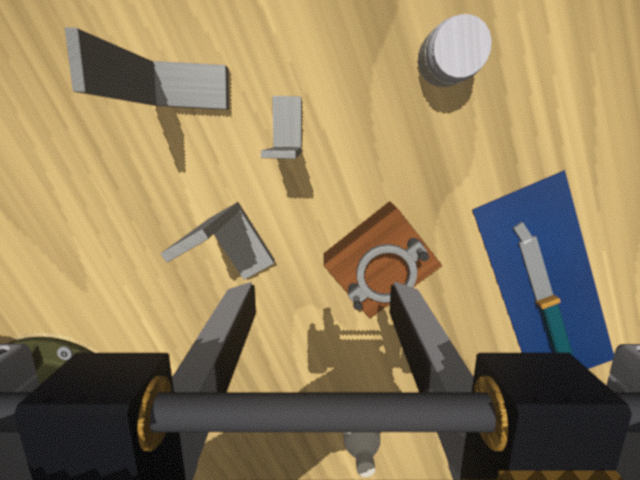

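Wrist view: the small square's upright top edge is at (262..300,153) and its foot end at (273..300,97). The cradle block's top corners are at (390,203), (323,262), (441,264) and (370,317). I refine the poses numerically with a fit over all views.

```bash
cat > fit.py <<'E'
from h import *
from scipy.optimize import least_squares
import pickle
np.set_printoptions(precision=1,suppress=True)
def W(q,X): c,s=np.cos(q[2]),np.sin(q[2]);return np.array([q[0]+c*X[0]-s*X[1],q[1]+s*X[0]+c*X[1],X[2]])
def fit(obs,q0):
    f=lambda q:np.concatenate([proj(p,W(q,X))-uv for p,X,uv in obs])
    r=least_squares(f,q0,loss="soft_l1");return r.x,r.fun.reshape(-1,2) if 0 else f(r.x).reshape(-1,2)
E
python3 - <<'E'
from fit import *
s=camera_params("scene");t=camera_params("top");w=pickle.load(open("w1.pkl","rb"))
im=cv2.imread("pics/w1.png",0)
sub=lambda l:cv2.cornerSubPix(im,np.float32(l).reshape(-1,1,2),(4,4),(-1,-1),(3,50,.01)).reshape(-1,2)
q=np.array([573,45,np.radians(17.3)]);g=np.array([511.5,221,np.radians(-22)])
B=[(60,50,55),(60,-50,55),(-60,50,55),(-60,-50,55),(48,0,110),(-48,0,110)]
G=[(18,0,0),(-18,0,0),(18,0,115),(-18,0,115),(18,8,115),(-18,8,115),(18,70,12),(-18,70,12),(18,70,0),(-18,70,0)]
print("blk pred",[proj(w,W(q,X)) for X in B]);print("sub",sub([(390,203),(441,264),(323,262),(370,317)]))
print("sq pred",[proj(w,W(g,X)) for X in G]);print("sub",sub([(262,157),(300,157),(262,151),(300,149),(273,97),(300,97)]))
E
```

```text
blk pred [array([398.7, 206.4]), array([444.4, 265.3]), array([323.7, 264.7]), array([370.7, 318.5]), array([425.9, 255.9]), array([358.8, 305.2])]
sub [[389.3 200.7]
 [442.  265.4]
 [323.1 265.4]
 [369.8 318.5]]
sq pred [array([303.2, 151.9]), array([276.1, 152. ]), array([297.7, 156.9]), array([262.8, 157. ]), array([297.5, 148.9]), array([262.5, 149. ]), array([301.7,  94.5]), array([272.8,  94.6]), array([302.2,  95.5]), array([274. ,  95.5])]
sub [[260.5 157.9]
 [300.  157. ]
 [260.5 150.5]
 [301.4 146.9]
 [272.1  96. ]
 [300.5  96.3]]
```

```bash
python3 - <<'E'
import cv2
im=cv2.imread("pics/w1.png");x0,y0,k=250,85,4
o=cv2.resize(im[y0:y0+145+0,x0:x0+200],None,fx=k,fy=k,interpolation=2)
o=cv2.resize(im[85:325,250:450],None,fx=2.5,fy=2.5,interpolation=2)
o=cv2.resize(im[85:285,250:450],None,fx=3,fy=3,interpolation=2)
for i in range(0,200,10):cv2.line(o,(i*3,0),(i*3,14 if i%50==0 else 6),(0,0,255),1);cv2.line(o,(0,i*3),(14 if i%50==0 else 6,i*3),(0,0,255),1)
cv2.imwrite("pics/c4.png",o)
E
```

```text
(no output)
```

View pics/c4.png

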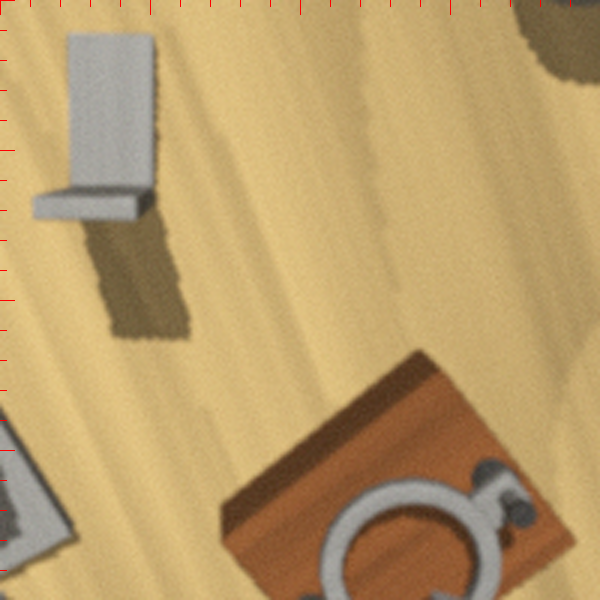

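The crop shows the square with its upright top at (261..295.7, 150..158) and its foot end at (272.7..301.3, 96.7). The block's top corners are at (396.7,208.3), (324.3,266) and (442,265.3); the dark strip is its +y face.

```bash
python3 - <<'E'
from fit import *
s=camera_params("scene");t=camera_params("top");w=pickle.load(open("w1.pkl","rb"))
S=lambda x,y:np.array((290+x/5-.4,175+y/5-.4));T=lambda x,y:np.array((205+x/5-.4,205+y/5-.4));V=lambda x,y:np.array((250+x/3-.3,85+y/3-.3))
q=np.array([573,45,np.radians(17.3)]);g=np.array([511.5,221,np.radians(-22)])
ob=[((60,50,55),S(337,372),T(442,75),V(440,370)),((60,-50,55),S(122,452),T(660,13),V(576,541)),((-60,50,55),S(227,168),T(520,338),V(223,543)),((-60,-50,55),S(15,235),T(735,275),np.array((370,318.)))]
og=[((18,0,0),S(548,262),T(210,278),None),((18,0,115),S(572,104),T(168,265),V(137,219)),((-18,0,115),S(588,42),T(138,342),V(33,219)),((18,70,12),S(690,290),T(70,215),V(154,35)),((-18,70,12),S(706,228),T(38,285),V(68,35))]
for o,q0 in((ob,q),(og,g)):
    for name,cams in(("all",(0,1,2)),("fixed",(0,1)),("wrist",(2,))):
        L=[((s,t,w)[i],X,r[i]) for X,*r in o for i in cams if r[i] is not None]
        x,e=fit(L,q0);print(name,x[:2],np.round(np.degrees(x[2]),2),"rms px",np.sqrt((e**2).mean()).round(2))
E
```

```text
all [571.8  45. ] 17.75 rms px 0.85
fixed [572.7  45. ] 17.35 rms px 0.71
wrist [571.   45.1] 17.93 rms px 0.95
all [509.5 220.7] -22.93 rms px 0.88
fixed [510.8 220.6] -22.7 rms px 0.91
wrist [508.9 220.6] -23.15 rms px 0.5
```

```bash
python3 - <<'E'
from fit import *
s=camera_params("scene");t=camera_params("top");w=pickle.load(open("w1.pkl","rb"))
print("A top", tri(s,(379,130),w,(239,203)), tri(s,(379,130),w,(166,256)),tri(s,(383,152),w,(239,203)),tri(s,(374,131),w,(165,256)))
print("B top", tri(s,(471,129),w,(67,30)),tri(s,(451,126),w,(78,92)),tri(s,(471,129),w,(78,92)))
E
```

```text
A top [477.  173.4 248.6] [376.7 179.5 161.4] [459.9 183.3 172.9] [363.2 173.9 144.2]
B top [398.1 377.9 169.1] [376.3 339.5 159.9] [407.5 355.5 184.6]
```

Request:
play_rows(linear=[[0,0,0],[0.0311,-0.0233,0],[0.031,-0.0233,0],[0,0,0.05],[0,0,0.05],[0,0,0.05],[0,0,0.05],[0,0,0.03],[0,0,0.02],[0,0,0.0145],[0,0,0],[0,0,0]], delta_rot=[[0,0,0.7],[0,0,0],[0,0,0],[0,0,0],[0,0,0],[0,0,0],[0,0,0],[0,0,0],[0,0,0],[0,0,0],[0,0,0],[0,0,0]], grip=[0.75,0.75,0.75,0.75,0.75,0.75,0.75,0.75,0.75,0.75,0.75,0.75])

```text
t: 4.78
eef_pos: [511.7, 225.6, 66.6]
ee_rot: [0.833, 0.553, 0.001, 0.0]
wrist_force: [0.9, 0.7, -0.2]
grip_width: 70.3
gripper_force: 0.0
```

Request:
play_rows(linear=[[0,0,0],[0,0,0],[0,0,0],[0,0,0],[0,0,0],[0,0,0]], delta_rot=[[0,0,0],[0,0,0],[0,0,0],[0,0,0],[0,0,0],[0,0,0]], grip=[0.2,0.2,0.2,0.2,0.2,0.2])

```text
t: 5.52
eef_pos: [511.3, 225.4, 65.8]
ee_rot: [0.833, 0.554, 0.0, 0.0]
wrist_force: [-2.2, -0.2, 2.1]
grip_width: 35.9
gripper_force: 30.0
```

Request:
play_rows(linear=[[0,0,0],[0,0,-0.008],[0,0,0],[0,0,0]], delta_rot=[[0,0,0],[0,0,0],[0,0,0],[0,0,0]], grip=[0.2,0.2,0.2,0.2])

```text
t: 6.02
eef_pos: [511.2, 225.3, 73.5]
ee_rot: [0.833, 0.554, -0.0, -0.0]
wrist_force: [-0.3, -0.2, -5.4]
grip_width: 35.9
gripper_force: 30.0
```

```bash
python3 - <<'E'
from h import *
np.set_printoptions(precision=3,suppress=True)
from scipy.spatial.transform import Rotation as R
st=bot.get_state();m=R.from_quat(st["ee_rot"]).as_matrix()
print(st["eef_pos"],np.degrees(np.arctan2(m[1,0],m[0,0])),m[:,2],st["wrist_force"],st["grip_width"],st["gripper_force"])
im=camera("wrist");cv2.imwrite("pics/w2.png",im[:,:,::-1])
E
```

```text
[511.151 225.339  73.514] 67.23592026635602 [-0. -0. -1.] [-0.26  -0.174 -5.36 ] 35.86702656174988 29.999061226844788
```

View pics/w2.png

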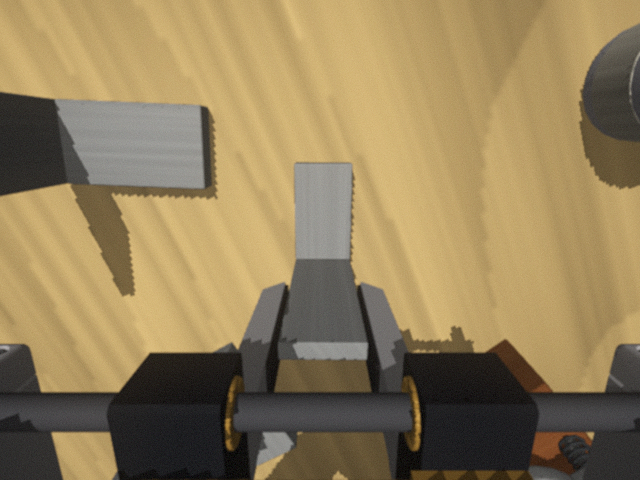

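The square is held (opening 35.9 mm, 30 N) and straight between the pads. Next I turn to the cradle's yaw and stop about 15 mm off its +y side.

Request:
play_rows(linear=[[0,0,0],[0,0,0],[0,0,0],[0,0,0],[0,0,0],[0,0,0],[-0.02,0.0026,0],[-0.03,0,0],[-0.03,0,0],[-0.025,0,0],[-0.015,0,0],[0,0,0],[0,0,0.004],[0,0,0.0025],[0,0,0],[0,0,0]], delta_rot=[[0,0,-5],[0,0,-9],[0,0,-9],[0,0,-9],[0,0,-8.45],[0,0,0],[0,0,0],[0,0,0],[0,0,0],[0,0,0],[0,0,0],[0,0,0],[0,0,0],[0,0,0],[0,0,0],[0,0,0]], grip=[0.2,0.2,0.2,0.2,0.2,0.2,0.2,0.2,0.2,0.2,0.2,0.2,0.2,0.2,0.2,0.2])

```text
t: 8.07
eef_pos: [550.2, 112.2, 67.3]
ee_rot: [0.59, 0.808, 0.0, 0.0]
wrist_force: [0.4, -0.5, -4.1]
grip_width: 35.9
gripper_force: 30.0
```

```bash
python3 - <<'E'
from h import *
import pickle
np.set_printoptions(precision=3,suppress=True)
from scipy.spatial.transform import Rotation as R
st=bot.get_state();m=R.from_quat(st["ee_rot"]).as_matrix()
print(st["eef_pos"],np.degrees(np.arctan2(m[1,0],m[0,0])),st["wrist_force"],st["grip_width"])
p=camera_params("wrist");im=camera("wrist");cv2.imwrite("pics/w3.png",im[:,:,::-1]);pickle.dump(p,open("w3.pkl","wb"))
im=camera("top");cv2.imwrite("pics/t3.png",im[:,:,::-1])
im=camera("scene");cv2.imwrite("pics/s3.png",im[:,:,::-1])
E
```

```text
[550.205 112.162  67.28 ] 107.70850200993166 [ 0.401 -0.523 -4.062] 35.9246210899089
```

Request:
play_rows(linear=[[0,0,0.0015],[0,0,0],[-0.004,0,0],[-0.004,0,0],[-0.002,0,0],[-0.001,0,0],[0,0,0]], delta_rot=[[0,0,0],[0,0,0],[0,0,0],[0,0,0],[0,0,0],[0,0,0],[0,0,0]], grip=[0.2,0.2,0.2,0.2,0.2,0.2,0.2])

```text
t: 9.1
eef_pos: [553.7, 101.3, 65.8]
ee_rot: [0.59, 0.807, 0.0, 0.0]
wrist_force: [-0.5, 1.2, -0.4]
grip_width: 36.2
gripper_force: 30.0
```

Request:
play_rows(linear=[[-0.001,0,0],[-0.001,0,0],[0,0,0]], delta_rot=[[0,0,0],[0,0,0],[0,0,0]], grip=[0.2,0.2,0.2])

```text
t: 9.48
eef_pos: [554.2, 99.5, 65.8]
ee_rot: [0.59, 0.807, 0.0, 0.0]
wrist_force: [-0.3, 2.8, 0.0]
grip_width: 36.0
gripper_force: 30.0
```

Request:
play_rows(linear=[[-0.001,0,0],[0,0,0]], delta_rot=[[0,0,0],[0,0,0]], grip=[0.2,0.2])

```text
t: 9.72
eef_pos: [554.6, 98.6, 65.8]
ee_rot: [0.59, 0.807, 0.0, 0.0]
wrist_force: [-0.7, 2.4, 0.7]
grip_width: 36.0
gripper_force: 30.0
```

Request:
play_rows(linear=[[-0.001,0,0],[0,0,0]], delta_rot=[[0,0,0],[0,0,0]], grip=[0.2,0.2])

```text
t: 9.98
eef_pos: [554.9, 97.6, 65.9]
ee_rot: [0.59, 0.807, 0.0, 0.0]
wrist_force: [-1.6, 4.1, 2.2]
grip_width: 36.0
gripper_force: 30.0
```

Request:
play_rows(linear=[[-0.001,0,0],[0,0,0]], delta_rot=[[0,0,0],[0,0,0]], grip=[0.2,0.2])

```text
t: 10.22
eef_pos: [555.1, 96.7, 65.9]
ee_rot: [0.59, 0.807, 0.0, -0.0]
wrist_force: [-2.1, 4.8, 1.7]
grip_width: 35.7
gripper_force: 30.0
```

```bash
python3 - <<'E'
from h import *
import pickle
np.set_printoptions(precision=3,suppress=True)
st=bot.get_state();print(st["eef_pos"],st["wrist_force"],st["wrist_torque"],st["grip_width"])
E
```

```text
[555.142  96.718  65.857] [-2.127  4.754  1.676] [1.044 0.283 0.033] 35.73265163753084
```

Request:
play_rows(linear=[[-0.001,0,0],[0,0,0]], delta_rot=[[0,0,0],[0,0,0]], grip=[0.2,0.2])

```text
t: 10.48
eef_pos: [555.2, 96.6, 65.8]
ee_rot: [0.59, 0.807, 0.0, -0.001]
wrist_force: [-4.2, 10.8, 3.0]
grip_width: 35.8
gripper_force: 30.0
```

Request:
play_rows(linear=[[-0.001,0,0],[0,0,0]], delta_rot=[[0,0,0],[0,0,0]], grip=[0.2,0.2])

```text
t: 10.72
eef_pos: [555.2, 96.4, 65.8]
ee_rot: [0.59, 0.808, 0.001, -0.001]
wrist_force: [-5.4, 16.4, 4.1]
grip_width: 36.1
gripper_force: 30.0
```

```bash
python3 - <<'E'
from h import *
import pickle
np.set_printoptions(precision=3,suppress=True)
st=bot.get_state();print(st["eef_pos"],st["wrist_force"],st["wrist_torque"],st["grip_width"])
E
```

```text
[555.226  96.434  65.837] [-5.436 16.353  4.053] [3.363 0.951 0.086] 36.07335961351634
```

Request:
play_rows(linear=[[0.0013,0,0],[0,0,0],[0,0,0],[0,0,0],[0,0,0],[0,0,-0.02],[0,0,-0.05],[0,0,-0.06],[0,0,0]], delta_rot=[[0,0,0],[0,0,0],[0,0,0],[0,0,0],[0,0,0],[0,0,0],[0,0,0],[0,0,0],[0,0,0]], grip=[0.2,0.2,0.65,0.65,0.65,0.65,0.65,0.65,0.65])

```text
t: 11.85
eef_pos: [557.0, 96.0, 200.4]
ee_rot: [0.59, 0.807, 0.003, 0.003]
wrist_force: [-0.3, -0.7, 0.5]
grip_width: 60.9
gripper_force: 0.0
```

```bash
python3 - <<'E'
from h import *
import pickle
np.set_printoptions(precision=3,suppress=True)
st=bot.get_state();print(st["eef_pos"],st["wrist_force"],st["grip_width"])
p=camera_params("wrist");im=camera("wrist")[:,:,::-1];cv2.imwrite("pics/w4.png",im);pickle.dump(p,open("w4.pkl","wb"))
s=camera("scene")[:,:,::-1];cv2.imwrite("pics/s4.png",s);t=camera("top")[:,:,::-1];cv2.imwrite("pics/t4.png",t)
o=np.zeros((600,800,3),np.uint8);o[:300,:400]=cv2.resize(im,(400,300));o[300:,:400]=cv2.resize(s[190:280,280:400],(400,300),interpolation=2);o[300:,400:]=cv2.resize(t[190:280,260:380],(400,300),interpolation=2)
o[:300,400:]=cv2.resize(im[200:350,220:420],(400,300),interpolation=2)
cv2.imwrite("pics/c5.png",o)
E
```

```text
[557.024  96.001 200.419] [-0.325 -0.701  0.451] 60.86133569334917
```

View pics/c5.png

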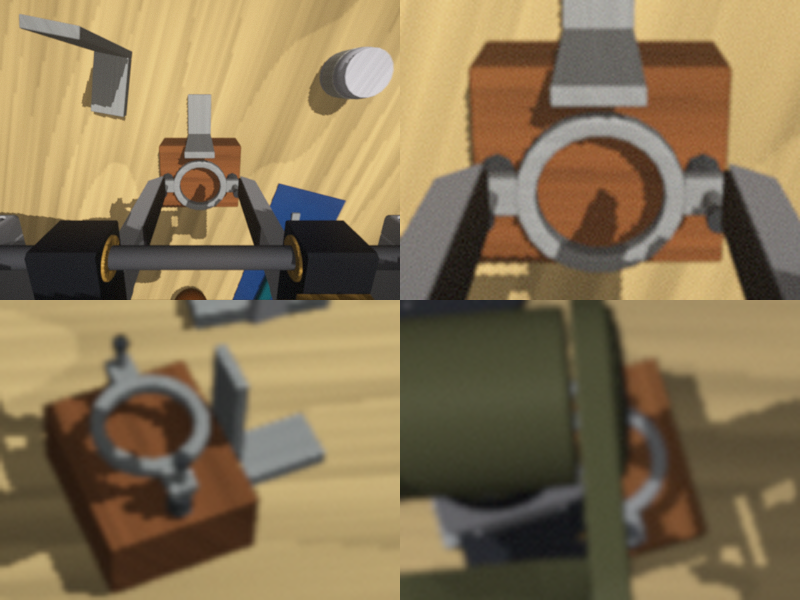

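The square stands against the +y side, centred between the guide posts, with its foot outward. To make sure it is flush at the bottom too, I give the foot's end a light shove with shut fingers. The tool is turned 45° for this, so the gripper body clears the tall look-alike and the upright.

Request:
play_rows(linear=[[0,0,0],[0,0,0],[0,0,0],[0,0,0],[0,0,0],[0.0383,0.0337,0],[0.0383,0.0337,0],[0,0,0],[0,0,0.05],[0,0,0.05],[0,0,0.04],[0,0,0.03],[0,0,0.015],[0,0,0.007],[0,0,0],[0,0,0]], delta_rot=[[0,0,-8.5],[0,0,-8.5],[0,0,-8.5],[0,0,-8.5],[0,0,-8.3],[0,0,0],[0,0,0],[0,0,0],[0,0,0],[0,0,0],[0,0,0],[0,0,0],[0,0,0],[0,0,0],[0,0,0],[0,0,0]], grip=[0.65,0.65,0.65,0.65,0.65,0.65,0.65,0,0,0,0,0,0,0,0,0])

```text
t: 14.0
eef_pos: [523.2, 192.8, 4.7]
ee_rot: [0.259, 0.966, 0.0, 0.001]
wrist_force: [0.3, -0.5, 0.0]
grip_width: 0.3
gripper_force: 0.0
```

Request:
play_rows(linear=[[-0.0037,-0.0034,0],[-0.0037,-0.0034,0],[-0.0022,-0.002,0],[0,0,0]], delta_rot=[[0,0,0],[0,0,0],[0,0,0],[0,0,0]], grip=[0,0,0,0])

```text
t: 14.5
eef_pos: [526.7, 180.0, 3.8]
ee_rot: [0.259, 0.966, 0.0, 0.0]
wrist_force: [-0.2, 0.5, -0.5]
grip_width: 0.6
gripper_force: 0.0
```

Request:
play_rows(linear=[[-0.0022,-0.002,0],[0,0,0]], delta_rot=[[0,0,0],[0,0,0]], grip=[0,0])

```text
t: 14.75
eef_pos: [527.6, 177.3, 3.7]
ee_rot: [0.259, 0.966, 0.0, 0.0]
wrist_force: [-0.4, -0.2, 0.5]
grip_width: 0.3
gripper_force: 0.0
```

Request:
play_rows(linear=[[-0.0022,-0.002,-0.001],[0,0,0]], delta_rot=[[0,0,0],[0,0,0]], grip=[0,0])

```text
t: 15.0
eef_pos: [528.6, 174.4, 4.9]
ee_rot: [0.259, 0.966, 0.0, 0.0]
wrist_force: [0.3, -0.1, -0.3]
grip_width: 0.6
gripper_force: 0.0
```

Request:
play_rows(linear=[[-0.0022,-0.002,0],[0,0,0]], delta_rot=[[0,0,0],[0,0,0]], grip=[0,0])

```text
t: 15.25
eef_pos: [529.3, 171.6, 4.7]
ee_rot: [0.259, 0.966, 0.0, -0.0]
wrist_force: [0.3, 0.8, 0.2]
grip_width: 0.3
gripper_force: 0.3
```

Request:
play_rows(linear=[[-0.0015,-0.0013,0],[0,0,0]], delta_rot=[[0,0,0],[0,0,0]], grip=[0,0])

```text
t: 15.5
eef_pos: [529.7, 170.5, 4.7]
ee_rot: [0.259, 0.966, 0.0, -0.0]
wrist_force: [-1.8, 6.4, -0.1]
grip_width: -0.0
gripper_force: 2.8
```

Request:
play_rows(linear=[[-0.0008,-0.0007,0],[0,0,0]], delta_rot=[[0,0,0],[0,0,0]], grip=[0,0])

```text
t: 15.75
eef_pos: [529.8, 170.1, 4.6]
ee_rot: [0.259, 0.966, 0.001, -0.001]
wrist_force: [-2.8, 12.3, 0.1]
grip_width: 0.5
gripper_force: 4.7
```

Request:
play_rows(linear=[[-0.0008,-0.0007,0],[0,0,0]], delta_rot=[[0,0,0],[0,0,0]], grip=[0,0])

```text
t: 16.0
eef_pos: [529.9, 169.8, 4.6]
ee_rot: [0.259, 0.966, 0.001, -0.001]
wrist_force: [-4.2, 16.9, -2.0]
grip_width: 0.4
gripper_force: 7.0
```

The shove met a stiff stop at 17 N with no sliding, so the square is flush. I back off, rise and go to the flask.

Request:
play_rows(linear=[[0.0055,0.005,0],[0.0055,0.005,0],[0,0,-0.045],[0,0,-0.06],[0,0,-0.06],[0,0,-0.06],[0,0,-0.02],[0,0,0]], delta_rot=[[0,0,0],[0,0,0],[0,0,0],[0,0,0],[0,0,0],[0,0,0],[0,0,0],[0,0,0]], grip=[0,0,0,0,0,0,0,0])

```text
t: 17.0
eef_pos: [526.5, 182.1, 251.0]
ee_rot: [0.259, 0.966, 0.001, 0.001]
wrist_force: [0.6, 0.3, -1.3]
grip_width: 0.7
gripper_force: 0.0
```

Request:
play_rows(linear=[[-0.0309,-0.0303,0],[-0.0309,-0.0303,0],[-0.0309,-0.0303,0],[-0.0309,-0.0303,0],[-0.0309,-0.0303,0],[-0.0309,-0.0303,0],[-0.0309,-0.0303,0],[-0.0309,-0.0303,0],[-0.0309,-0.0303,0],[-0.0309,-0.0303,0],[0,0,0],[0,0,0]], delta_rot=[[0,0,0],[0,0,0],[0,0,0],[0,0,0],[0,0,0],[0,0,0],[0,0,0],[0,0,0],[0,0,0],[0,0,0],[0,0,0],[0,0,0]], grip=[0.65,0.65,0.65,0.65,0.65,0.65,0.65,0.65,0.65,0.65,0.65,0.65])

```text
t: 18.5
eef_pos: [641.9, -234.4, 248.2]
ee_rot: [0.259, 0.966, 0.0, -0.001]
wrist_force: [-0.5, -0.1, 0.8]
grip_width: 61.1
gripper_force: 0.0
```

```bash
python3 - <<'E'
from fit import *
st=bot.get_state();print(st["eef_pos"],st["ee_rot"].round(4),st["wrist_force"])
w=camera_params("wrist");im=camera("wrist")[:,:,::-1].copy();cv2.imwrite("pics/w5.png",im);pickle.dump(w,open("w5.pkl","wb"))
for X in [(641,-233,32),(641,-233,130)]:
    print(proj(w,X))
hsv=cv2.cvtColor(im,cv2.COLOR_BGR2HSV);m=((hsv[...,1]>170)&((hsv[...,0]<13)|(hsv[...,0]>172))&(hsv[...,2]>35)).astype(np.uint8)
n,l,s,c=cv2.connectedComponentsWithStats(m)
for i in range(1,n):
    if s[i,4]>150: print(s[i],c[i])
cir=cv2.HoughCircles(cv2.GaussianBlur(cv2.cvtColor(im,cv2.COLOR_BGR2GRAY),(5,5),1),cv2.HOUGH_GRADIENT,1.2,30,param1=100,param2=25,minRadius=12,maxRadius=90)
print(None if cir is None else cir[0][:8])
# also top view of flask & scene of square
t=camera("top")[:,:,::-1];cv2.imwrite("pics/t5.png",t);s_=camera("scene")[:,:,::-1];cv2.imwrite("pics/s5.png",s_)
E
```

```text
[ 641.9 -234.4  248.2] [ 0.3  1.   0.  -0. ] [-0.5 -0.1  0.8]
[323.9 214. ]
[324.3 237.9]
[517   0  32  42 266] [531.5  20.8]
[ 297  182   59   60 1250] [328.3 209.8]
[[323.4 213.   33.4]
 [454.2 298.2  74.8]
 [105.  283.8  69.4]
 [531.  384.6  89.3]
 [473.4 340.2  80. ]
 [ 84.6 250.2  81.4]
 [509.4 408.6  57. ]
 [347.4 372.6  68.6]]
```

The bulb centre is at (323.4,213) in the wrist view, against a predicted (323.9,214), so the flask position is confirmed. Now I descend and grasp the neck.

Request:
play_rows(linear=[[0.0015,0.0008,0],[0,0,0.04],[0,0,0.04],[0,0,0.035],[0,0,0.03],[0,0,0.02],[0,0,0.011],[0,0,0],[0,0,0],[0,0,0],[0,0,0],[0,0,0],[0,0,0],[0,0,0]], delta_rot=[[0,0,0],[0,0,0],[0,0,0],[0,0,0],[0,0,0],[0,0,0],[0,0,0],[0,0,0],[0,0,0],[0,0,0],[0,0,0],[0,0,0],[0,0,0],[0,0,0]], grip=[0.65,0.65,0.65,0.65,0.65,0.65,0.65,0.65,0.1,0.1,0.1,0.1,0.1,0.1])

```text
t: 20.4
eef_pos: [641.4, -233.5, 74.1]
ee_rot: [0.259, 0.966, -0.0, 0.0]
wrist_force: [-0.3, 0.7, 3.4]
grip_width: 30.7
gripper_force: 30.0
```

Request:
play_rows(linear=[[0,0,0],[0,0,0]], delta_rot=[[0,0,0],[0,0,0]], grip=[0.1,0.1])

```text
t: 20.65
eef_pos: [641.4, -233.5, 74.1]
ee_rot: [0.259, 0.966, -0.0, 0.0]
wrist_force: [1.9, 0.4, 5.3]
grip_width: 30.9
gripper_force: 30.0
```

```bash
python3 - <<'E'
from fit import *
st=bot.get_state();print(st["eef_pos"],st["ee_rot"].round(4),st["wrist_force"],st["wrist_torque"],st["grip_width"])
w=camera_params("wrist");im=camera("wrist")[:,:,::-1].copy();cv2.imwrite("pics/w6.png",im);pickle.dump(w,open("w6.pkl","wb"))
s=camera("scene")[:,:,::-1];cv2.imwrite("pics/s6.png",s)
o=np.zeros((600,800,3),np.uint8);o[:360,:480]=cv2.resize(im,(480,360));o[:320,480:]=cv2.resize(s[220:310,140:230],(320,320),interpolation=2)
s5=cv2.imread("pics/s5.png");t5=cv2.imread("pics/t5.png")
o[360:,:320]=cv2.resize(s5[190:280,280:400],(320,240),interpolation=2);o[360:,320:640]=cv2.resize(t5[190:280,255:375],(320,240),interpolation=2)
cv2.imwrite("pics/c6.png",o)
E
```

```text
[ 641.4 -233.5   74.1] [ 0.3  1.  -0.   0. ] [1.9 0.4 5.3] [ 0.2 -0.1 -0. ] 30.90224173193754
```

View pics/c6.png

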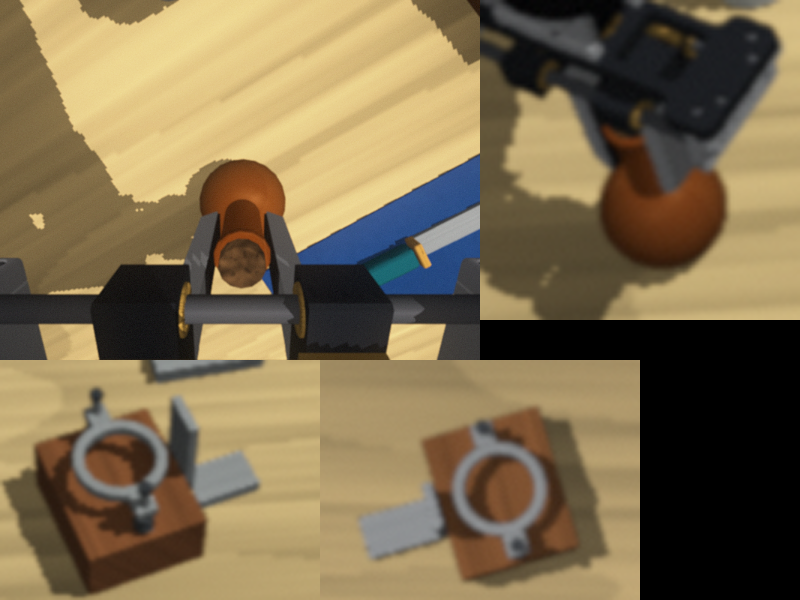

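The picture shows the fingers around the flask's neck and lip with the flask upright. The lower crops show the square flush on the cradle's +y side. The opening of 30.9 mm suggests the lip (32 mm) carries the grip, so I test it with a small lift.

Request:
play_rows(linear=[[0,0,-0.005],[0,0,-0.01],[0,0,-0.01],[0,0,0],[0,0,0]], delta_rot=[[0,0,0],[0,0,0],[0,0,0],[0,0,0],[0,0,0]], grip=[0.1,0.1,0.1,0.1,0.1])

```text
t: 21.38
eef_pos: [641.1, -233.4, 98.5]
ee_rot: [0.259, 0.966, 0.0, -0.0]
wrist_force: [-0.2, 1.0, -3.0]
grip_width: 30.5
gripper_force: 30.0
```

```bash
python3 - <<'E'
from fit import *
st=bot.get_state();print(st["eef_pos"],st["wrist_force"],st["wrist_torque"],st["grip_width"])
w=camera_params("wrist");im=camera("wrist")[:,:,::-1].copy();cv2.imwrite("pics/w7.png",im)
w6=pickle.load(open("w6.pkl","rb"))
for n,p in(("w6",w6),("w7",w)):
    i=cv2.imread(f"pics/{n}.png");h=cv2.cvtColor(i,cv2.COLOR_BGR2HSV)
    m=((h[...,1]>150)&((h[...,0]<14)|(h[...,0]>172)))[200:300,240:400].astype(np.uint8);k,l,s,c=cv2.connectedComponentsWithStats(m);b=1+s[1:,4].argmax();print(n,s[b],c[b])
    g=cv2.GaussianBlur(i[200:300,240:400,2],(5,5),1);a=cv2.HoughCircles(g,3,1,20,param1=100,param2=15,minRadius=45,maxRadius=70);print(a[0][:2] if a is not None else None)
d=cv2.absdiff(cv2.imread("pics/w6.png")[280:400,270:375],cv2.imread("pics/w7.png")[280:400,270:375]);print("lip region diff",d.mean())
print([proj(w6,(641.4,-233.5,32)),proj(w,(641.4,-233.5,57))])
E
```

```text
[ 641.1 -233.4   98.5] [-0.2  1.  -3. ] [ 0.  -0.2 -0. ] 30.480310261843428
w6 [  27   14  113   86 7068] [84.1 59.1]
[[82.5 68.5 57. ]]
w7 [  27   13  113   87 7087] [84.1 59. ]
[[82.5 68.5 56.7]]
lip region diff 5.8125661375661375
[array([323.6, 271.5]), array([323.7, 272.4])]
```

The grip holds with no slip (3 N hanging). I carry the flask over the ring with its underside at about 140 mm.

Request:
play_rows(linear=[[0,0,-0.02],[0,0,-0.032],[0,0,-0.032],[0,0,-0.032],[0.0183,0.0188,0],[0.03,0.0312,0],[0.03,0.0312,0],[0.03,0.0312,0],[0.03,0.0312,0],[0.03,0.0312,0],[0.02,0.0208,0],[0.01,0.0107,0],[0,0,0],[0,0,0]], delta_rot=[[0,0,0],[0,0,0],[0,0,0],[0,0,0],[0,0,0],[0,0,0],[0,0,0],[0,0,0],[0,0,0],[0,0,0],[0,0,0],[0,0,0],[0,0,0],[0,0,0]], grip=[0.1,0.1,0.1,0.1,0.1,0.1,0.1,0.1,0.1,0.1,0.1,0.1,0.1,0.1])

```text
t: 23.18
eef_pos: [573.0, 43.4, 214.9]
ee_rot: [0.259, 0.966, -0.0, 0.0]
wrist_force: [-0.1, -0.0, -2.6]
grip_width: 30.6
gripper_force: 30.0
```

```bash
python3 - <<'E'
from fit import *
st=bot.get_state();print(st["eef_pos"],st["wrist_force"],st["wrist_torque"],st["grip_width"])
w=camera_params("wrist");im=camera("wrist")[:,:,::-1].copy();cv2.imwrite("pics/w8.png",im)
h=cv2.cvtColor(im,cv2.COLOR_BGR2HSV);m=((h[...,1]>150)&((h[...,0]<14)|(h[...,0]>172)))[200:300,240:400].astype(np.uint8);g=cv2.GaussianBlur(im[200:300,240:400,2],(5,5),1);a=cv2.HoughCircles(g,3,1,20,param1=100,param2=15,minRadius=45,maxRadius=70);print(a[0][:1])
# project bulb from fixed cams: predicted centre if flask on the TCP axis
X=st["eef_pos"]-[0,0,42];
for n in("scene","top"):
    p=camera_params(n);im=camera(n)[:,:,::-1].copy();cv2.imwrite(f"pics/{n}8.png",im);u=proj(p,X);x,y=u.astype(int)
    c=im[y-30:y+30,x-30:x+30];h=cv2.cvtColor(c,cv2.COLOR_BGR2HSV);m=(h[...,1]>175)&(h[...,0]<11);ys,xs=np.nonzero(m);print(n,u,"col range",xs.min()+x-30,xs.max()+x-30,ys.min()+y-30,ys.max()+y-30)
E
```

```text
[573.   43.4 214.9] [-0.1 -0.  -2.6] [-0.  -0.1 -0.1] 30.573727126387382
[[82.5 69.5 56.9]]
scene [324.1 200.1] col range 317 330 172 173
top [322.5 233.5] col range 310 316 237 239
```

Request:
play_rows(linear=[[0.0008,0.0006,0],[0,0,0.02],[0,0,0.02],[0,0,0.01],[0,0,0.005],[0,0,0]], delta_rot=[[0,0,0],[0,0,0],[0,0,0],[0,0,0],[0,0,0],[0,0,0]], grip=[0.1,0.1,0.1,0.1,0.1,0.1])

```text
t: 24.08
eef_pos: [572.4, 45.3, 160.0]
ee_rot: [0.259, 0.966, 0.0, 0.0]
wrist_force: [0.7, 0.6, -2.6]
grip_width: 30.8
gripper_force: 30.0
```

Request:
play_rows(linear=[[0,0,0.003],[0,0,0.002],[0,0,0]], delta_rot=[[0,0,0],[0,0,0],[0,0,0]], grip=[0.1,0.1,0.1])

```text
t: 24.45
eef_pos: [572.3, 45.3, 154.7]
ee_rot: [0.259, 0.966, 0.0, -0.0]
wrist_force: [-0.1, 0.4, -2.4]
grip_width: 30.6
gripper_force: 30.0
```

Request:
play_rows(linear=[[0,0,0.002],[0,0,0.002],[0,0,0]], delta_rot=[[0,0,0],[0,0,0],[0,0,0]], grip=[0.1,0.1,0.1])

```text
t: 24.82
eef_pos: [572.6, 45.1, 151.1]
ee_rot: [0.259, 0.966, 0.0, 0.0]
wrist_force: [-0.6, -1.7, 2.6]
grip_width: 30.7
gripper_force: 30.0
```

Contact came at TCP 152 as expected. I press on in steps.

Request:
play_rows(linear=[[0,0,0.002],[0,0,0.002],[0,0,0.002],[0,0,0.002],[0,0,0]], delta_rot=[[0,0,0],[0,0,0],[0,0,0],[0,0,0],[0,0,0]], grip=[0.1,0.1,0.1,0.1,0.1])

```text
t: 25.45
eef_pos: [572.6, 45.2, 143.0]
ee_rot: [0.259, 0.966, 0.0, 0.0]
wrist_force: [0.1, -2.8, 5.7]
grip_width: 31.0
gripper_force: 30.0
```

Request:
play_rows(linear=[[0,0,0.002],[0,0,0.002],[0,0,0.002],[0,0,0.001],[0,0,0]], delta_rot=[[0,0,0],[0,0,0],[0,0,0],[0,0,0],[0,0,0]], grip=[0.1,0.1,0.1,0.1,0.1])

```text
t: 26.08
eef_pos: [572.8, 45.1, 136.5]
ee_rot: [0.259, 0.966, 0.0, 0.001]
wrist_force: [-0.2, -3.0, 10.0]
grip_width: 30.8
gripper_force: 30.0
```

Request:
play_rows(linear=[[0,0,0.001],[0,0,0.001],[0,0,0]], delta_rot=[[0,0,0],[0,0,0],[0,0,0]], grip=[0.1,0.1,0.1])

```text
t: 26.45
eef_pos: [572.9, 45.1, 134.6]
ee_rot: [0.259, 0.966, 0.0, 0.001]
wrist_force: [-0.8, -3.8, 10.1]
grip_width: 30.8
gripper_force: 30.0
```

Request:
play_rows(linear=[[-0.0005,-0.0008,0.001],[0,0,0.001],[0,0,0]], delta_rot=[[0,0,0],[0,0,0],[0,0,0]], grip=[0.1,0.1,0.1])

```text
t: 26.82
eef_pos: [573.1, 44.3, 132.8]
ee_rot: [0.259, 0.966, 0.0, 0.001]
wrist_force: [-0.3, -1.4, 11.3]
grip_width: 30.9
gripper_force: 30.0
```

Request:
play_rows(linear=[[0,0,0.001],[0,0,0]], delta_rot=[[0,0,0],[0,0,0]], grip=[0.1,0.1])

```text
t: 27.08
eef_pos: [573.4, 44.3, 132.4]
ee_rot: [0.259, 0.966, 0.0, 0.002]
wrist_force: [-0.1, -3.0, 15.7]
grip_width: 30.6
gripper_force: 30.0
```

Request:
play_rows(linear=[[0,0,0.001],[0,0,0]], delta_rot=[[0,0,0],[0,0,0]], grip=[0.1,0.1])

```text
t: 27.32
eef_pos: [573.8, 44.2, 132.3]
ee_rot: [0.259, 0.966, 0.001, 0.002]
wrist_force: [-1.8, -2.6, 21.5]
grip_width: 30.4
gripper_force: 30.0
```

Request:
play_rows(linear=[[0,0,0],[0,0,0],[0,0,0],[0,0,0]], delta_rot=[[0,0,0],[0,0,0],[0,0,0],[0,0,0]], grip=[0.1,0.1,0.1,0.1])

```text
t: 27.82
eef_pos: [573.8, 44.2, 132.3]
ee_rot: [0.259, 0.966, 0.001, 0.002]
wrist_force: [-0.7, -2.7, 21.1]
grip_width: 30.7
gripper_force: 30.0
```

```bash
python3 - <<'E'
from fit import *
p=camera_params("scene");b=camera("scene")[:,:,::-1].copy();cv2.imwrite("pics/s9.png",b);a=cv2.imread("pics/s5.png")
q=(571.8,45,np.radians(17.6))
for L in[(38,0),(36,8),(36,-8),(25,27)]:
    u0,u1=proj(p,W(q,(*L,87))),proj(p,W(q,(*L,69)));x,y=u0.round().astype(int);r=4
    m=cv2.matchTemplate(b[y-r-4:y+r+10,x-r-4:x+r+5],a[y-r:y+r+1,x-r:x+r+1],5);_,v,_,l=cv2.minMaxLoc(m);print("expect shift",u1-u0,"found",np.array(l)-4,"score",round(v,2))
# square: region unchanged?
x,y=proj(p,W(q,(0,100,12))).astype(int);print("square foot diff",cv2.absdiff(a[y-8:y+8,x-8:x+8],b[y-8:y+8,x-8:x+8]).mean())
st=bot.get_state();print(st["eef_pos"],st["wrist_force"],st["ee_rot"].round(4),st["t"])
# flask neck/bulb in wrist view vs before pressing
for n in("w8",None):
    i=cv2.imread("pics/w8.png") if n else camera("wrist")[:,:,::-1].copy()
    print(cv2.HoughCircles(cv2.GaussianBlur(i[200:300,240:400,2],(5,5),1),3,1,20,param1=100,param2=15,minRadius=45,maxRadius=70))
E
```

```text
expect shift [-0.2  5. ] found [0 6] score 0.77
expect shift [-0.3  5.1] found [0 5] score 0.77
expect shift [-0.2  5. ] found [0 6] score 0.86
expect shift [-0.3  5.1] found [0 6] score 0.81
square foot diff 1.0794270833333333
[573.8  44.2 132.2] [-0.8 -2.7 21.6] [0.3 1.  0.  0. ] 27.875
[[[82.5 69.5 56.9]]]
[[[83.5 66.5 57.1]]]
```

Request:
play_rows(linear=[[0.001,0,0],[0,0,0],[0,0,0]], delta_rot=[[0,0,0],[0,0,0],[0,0,0]], grip=[0.1,0.1,0.1])

```text
t: 28.3
eef_pos: [573.1, 44.6, 132.3]
ee_rot: [0.259, 0.966, 0.001, 0.003]
wrist_force: [0.6, -3.9, 20.1]
grip_width: 30.4
gripper_force: 30.0
```

```bash
python3 - <<'E'
from fit import *
from plant import job
i=camera("wrist")[:,:,::-1].copy()
print(cv2.HoughCircles(cv2.GaussianBlur(i[200:300,240:400,2],(5,5),1),3,1,20,param1=100,param2=15,minRadius=45,maxRadius=70))
st=bot.get_state();f=st["wrist_force"];print(st["eef_pos"],f,st["grip_width"])
if 15<f[2]<32 and st["eef_pos"][2]<133: print(job.job_done())
E
```

```text
[[[82.5 71.5 58. ]]]
[573.1  44.6 132.3] [-0.3 -3.  20.4] 30.69510524804367
the job is handed in; nothing more can be done
None
```

The job is handed in: the square stands flush against the cradle's left side and is let go, and the gripper is holding the flask down in the ring at its bottom stop with about 20 N (judge's result not shown).

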